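# Seat a wax blank against both stops of a marking-out plate and hold it

## Task

I want to mark out the green wax block that lies on the near right of the bench, in front of the bench stand. Hang the try square that is lying on the marking-out plate by its eye on the slanting peg of the stand and let go of it there; then lay the wax block flat on the plate, its long side along the side stop, push it fully home into the corner so that it bears on both stops at once, and finish still holding it pressed against them. Leave the round tin, the small jar and the blue wax offcut where they are.

Things in the scene. Friction and masses are not known exactly. Their poses are not given: they have to be found in the camera images.
- blank_center (a point): centre of the loose green wax block, 80 x 60 x 22 mm (x, y, z of its frame; x is the long way), about 100 g, lying flat on the bench to the right of the plate (its underside at height 0). Wax drags on steel (friction about 0.6), so part of a push against one stop is lost to friction on the plate and on the other stop.
- marking_plate: fixed aluminium marking-out plate 140 x 120 x 8 mm (x, y, z) on the wooden board; origin: centre of its underside, 6 mm above the bench top; x points away from the robot, y left. Two steel stops rise 10 mm above its top; inner faces at x = +58 mm (back) and y = +48 mm (side). Home in the corner, long side along the side stop, the wax block's centre is at x 18, y 18, z 19 mm and it stands 12 mm proud of the stops.
- back_stop: fixed steel bar 12 x 86 x 10 mm at the plate's far edge; its inner face is 58 mm from the plate's centre in the plate's +x and runs from y = -50 to +36 mm of the plate. Origin: centre of its underside, on the plate's top.
- side_stop: fixed steel bar 106 x 12 x 10 mm at the plate's left edge; its inner face is 48 mm from the plate's centre in the plate's +y and runs from x = -60 to +46 mm of the plate (a relief gap is left in the corner). Origin: centre of its underside, on the plate's top.
- square_center (a point): middle of the stock of the loose try square (70 g) lying flat on the plate, where the wax block has to go. Dark wooden stock 70 x 16 x 12 mm (x, y, z), centred here: grip it here across its 16 mm; 30 mm or more clear of the side stop. A steel blade, 14 mm wide, 3 mm thick, leaves the stock at its -x end (x = -35 to -21 mm) and reaches to y = -53 mm.
- square_eye (a point): centre of the square's brass screw eye, a ring standing out of the +x end of the stock: 48 mm from square_center along the square's +x. Inner width 15 mm, wire 4.6 mm thick; the hole runs along the square's z (vertical while the square lies flat).
- peg: fixed slanting steel peg, 6 mm thick, on top of the bench stand's post (wooden foot 70 x 70 x 16 mm). Origin: foot of the peg, in a 22 mm collar that stops the eye, 125 mm above the bench; z runs along the peg to its tip, 53 mm on, leaning 35 degrees from the vertical roughly towards the robot. The eye is wide enough to be lowered on with the square held level; below is room for it to hang.
- peg_tip (a point): rounded tip of the slanting peg, about 168 mm above the bench.
- tin_center (a point): centre of the loose round white tin, 63 mm across, 21 mm high; leave it alone.
- jar_center (a point): centre of the small loose jar, 33 mm across, 24 mm high; leave it alone.
- wax_offcut_center (a point): centre of the smaller, blue wax offcut, 56 x 34 x 18 mm, loose; leave it alone.
Mind the look-alikes: they are no part of the job. There is more than one size of the part that bears blank_center; the job needs the larger.

How it is judged:
On the way:
1. the try square hangs by its eye on the peg, let go and at rest (x of square_eye in the frame of peg between -0.009 and 0.009 m and y of square_eye in the frame of peg between -0.009 and 0.009 m and z of square_eye in the frame of peg between 0 and 0.042 m and height (world z) of square_center above 0.05 m and contact force between the fingers and try_square below 0.05 N and linear speed of try_square below 0.05 m/s), for 0.3 s.
At the end, for the whole second after the job is handed in: The robot still holds the wax block, flat on the plate and within 2.5 mm and 0.04 rad of fully home in the corner, bearing on each of the two stops with more than 1 N; the square still hangs by its eye on the peg, untouched and at rest (all of step 1 and x of blank_center in the frame of marking_plate between 0.0155 and 0.0205 m and y of blank_center in the frame of marking_plate between 0.0155 and 0.0205 m and z of blank_center in the frame of marking_plate between 0.017 and 0.0215 m and angle between the x axis of blank_center and the x axis of marking_plate, either way round below 0.04 rad and contact force between wax_blank and back_stop above 1 N and contact force between wax_blank and side_stop above 1 N and contact force between the fingers and wax_blank above 1 N and linear speed of wax_blank below 0.01 m/s); the arm keeps its last pose, push and grip.
It fails at once if the round tin is moved more than 25 mm (distance of tin_center from where it was at the start of the episode above 0.025 m).
It fails at once if the blue wax offcut is moved more than 25 mm (distance of wax_offcut_center from where it was at the start of the episode above 0.025 m).
It fails at once if the small jar is moved more than 25 mm (distance of jar_center from where it was at the start of the episode above 0.025 m).
It also fails if it takes over 72 s, if anything falls off the work surface, if the arm or the gripper's body presses on something with over 40 N, if the wrist force passes 120 N, or if a joint passes its speed limit or range.

## Robot

A 7-joint arm with a two-finger parallel gripper is mounted at the origin on a cart in front of the work surface, level with it; the furniture and walls round the work are solid. World frame = base frame: x ahead of the robot, y to its left, z up, the work surface at z = 0. Lengths are in m, angles in rad, forces in N, time in s.
With the tool pointing down it reaches from about 0.4 to 0.75 m from the base axis. Payload 19.5 kg.
Tool frame: the origin (TCP) lies on the centre line of the jaws, within the pads' length; the fingertips stand 8 mm ahead of it and the grasp point (between the pads) lies 11 mm behind it; z points along the fingers, y is the direction in which the jaws open and shut (so a half turn about z gives the same grasp; the last joint's range is limited). The gripper opens to 85 mm and grips with 20 to 120 N. Pads are 22 mm wide; open, the fingers measure 114 mm over their backs; the gripper's body (76 mm by 85 mm) begins 54 mm behind the grasp point. The pads swing forward as they close: fully open they stand 13 mm farther back than shut.
Start: joints at [1.304, 0.707, -0.028, 1.485, 0.022, 0.951, -0.075], TCP at [0.128, -0.561, 0.239] pointing down, gripper open.
Joint ranges: [-2.71, 2.71], [-0.32, 2.16], [-1.57, 1.52], [0, 2.45], [-1.46, 4.6], [0, 2.02], [-2.83, 2.83]. Speed limits (rad/s): [1.89, 1.89, 2.57, 2.57, 3.01, 3.01, 3.01].

## Interface

Orientations are given as [roll, pitch, yaw] about the fixed x, y, z axes, in that order (R = Rz(yaw) Ry(pitch) Rx(roll)).
In Python, from bench import arm, eyes, job_done gives the robot as it stands. The module is installed in compiled form; this text tells all that it offers.
- The arm moves only by the tool step_arm, never from a script. Its argument "deltas" is a list of rows, each a list of 6 numbers: the shift along the tool's x, y, z in cm, then the turn, a rotation vector about the tool's x, y, z in rad. In form: [[tx, ty, tz, rx, ry, rz], ...]. A call has 1 to 20 rows; each row shifts and turns the commanded pose from where the row before left it, along the tool's axes as they then stand; what a row does not reach is not made up. A row lasts 1/8 s, in which the tool goes at most 62.5 mm and 10.7 degrees, less where a joint would pass 70% of its speed; a pose out of reach is approached as far as the arm can. A call with a gripper value outside its range is refused whole. "claw" is the finger opening in cm, from 0 to 8.54, set as the call begins (left out, the last holds). The fingers move at their own pace and stop on an object; "newtons" is the grip in N (left out, the last holds). Time passes only in rows, so rows that do not move let the fingers close. It gives the time, the measured TCP pose, the force and the opening at its end, in the units of the state.
- arm.sense(): the state, without advancing time (a new reading comes with each control period).
- eyes.get_image(name): name is "scene" or "top"; returns a dict with "img" (400x640x3 uint8, red, green, blue), "camera_matrix" (3x3 intrinsics, pixels), "extrinsics" (4x4, takes a point from camera to world coordinates). Camera axes: x right, y down, z forward; pixel columns grow to the right and rows downward; lengths in m; the calibration is good to about 2 mm. A picture is of the moment at which its call begins. There is no depth.
- job_done(): hands the job in, once; it reports no verdict.
Trained networks look in a picture, given as the dict that the camera call returned (one of the last four; its "shot" number tells which), for a name from the list of things; names that differ only in an ending like _2 or _b are one class to them, and where a whole thing is asked for, a point or a joint stands for the part that bears it (a point fixed in the world has none). Each returns a list of dicts, best first, with "confidence" (0 to 1); they miss things now and then, are a little off and sometimes report something else, mostly with a low value. They report only what shows in the picture. A call takes as long as a camera call. They do not tell look-alikes from the thing itself.
- eyes.outline_of(label, picture): "mask" (400x640 bool, what is visible of it) and "extent" ([left, top, right, bottom] in pixels, round what is visible of it).
- eyes.mark_of(label, picture): "centre" ([column, row] in pixels: a listed point, or the origin of a listed thing).
The state is a dict: "time_s": time; "joint_positions": joint angles; "qd": joint speeds; "effort": joint torques, N m; "tool_pos": TCP position; "tcp_rot": TCP orientation; "ft_force": force on the tool from outside, world axes, zero at the start; "moment": the same for the moment, N m; "finger_gap": opening from 0.0 (shut) to 1.0 (fully open).
Only numpy, scipy, OpenCV 4.12 (cv2) and the standard library are available. Lean on these libraries where they do the work, as an engineer would, in place of code of your own. Each camera call takes 0.05 s, during which the arm holds its last target. There are 200 camera calls.

## Working session

There is one attempt and no reset: what is moved stays moved. The work goes in short steps, Python scripts to look and compute and a tool call to move; the robot and the scene stay as the last step left them, time stands still between calls to the robot, and variables do not carry over. Pictures are saved under pics/ and viewed, about 8 in all and at most 12, crops included, and the job is handed in when it is done.

Besides the shell and the picture viewer there is one more tool, called after "Request:" as name(argument=value, ...) on one line, values as JSON. step_arm: Moves the arm, as the interface text tells. Its arguments: {"type":"object","properties":{"deltas":{"type":"array","items":{"type":"array","items":{"type":"number"}}},"claw":{"type":"number"},"newtons":{"type":"number"}},"required":["deltas"]}

```bash
mkdir -p pics
cat > h.py <<'E'
import numpy as np, cv2
from bench import arm, eyes, job_done
from scipy.spatial.transform import Rotation as R
def ray(p,px):
    K=p["camera_matrix"];E=p["extrinsics"]
    d=E[:3,:3]@np.linalg.solve(K,[px[0],px[1],1.]);return E[:3,3],d
def atz(p,px,z):
    o,d=ray(p,px);return o+d*(z-o[2])/d[2]
def tri(l):
    A=np.zeros((3,3));b=np.zeros(3)
    for p,px in l:
        o,d=ray(p,px);d=d/np.linalg.norm(d);M=np.eye(3)-np.outer(d,d);A+=M;b+=M@o
    return np.linalg.solve(A,b)
def proj(p,X):
    E=p["extrinsics"];c=E[:3,:3].T@(np.array(X)-E[:3,3]);u=p["camera_matrix"]@c;return u[:2]/u[2]
def st():
    s=arm.sense();print({k:np.round(s[k],4).tolist() for k in("time_s","joint_positions","tool_pos","tcp_rot","ft_force","finger_gap")})
    return s
def save(p,n,box=None,f=1):
    im=p["img"][:,:,::-1]
    if box: im=im[box[1]:box[3],box[0]:box[2]]
    cv2.imwrite("pics/"+n,cv2.resize(im,None,fx=f,fy=f,interpolation=cv2.INTER_CUBIC))
E
cat > a.py <<'E'
from h import *
np.set_printoptions(precision=4,suppress=True)
st()
P={n:eyes.get_image(n) for n in("scene","top")}
a=np.vstack([P["scene"]["img"],P["top"]["img"]])
cv2.imwrite("pics/a.png",cv2.resize(a[:,:,::-1],(480,600),interpolation=cv2.INTER_AREA)) if 0 else None
for n in P:
    save(P[n],n+"0.png"); print(n,P[n]["extrinsics"][:3,3])
for l in ["blank_center","marking_plate","back_stop","side_stop","square_center","square_eye","peg","peg_tip","tin_center","jar_center","wax_offcut_center"]:
    for n in P:
        print(l,n,[(np.round(d["centre"],1).tolist(),round(d["confidence"],2),atz(P[n],d["centre"],0.01)) for d in eyes.mark_of(l,P[n])][:3])
E
python3 a.py
```

```text
{'time_s': 0.0, 'joint_positions': [1.3043, 0.7071, -0.0276, 1.485, 0.022, 0.9509, -0.0755], 'tool_pos': [0.1281, -0.5603, 0.2389], 'tcp_rot': [-3.1405, 0.0001, 0.2248], 'ft_force': [-0.2736, 0.1964, -0.2783], 'finger_gap': 1.0009}
scene [-0.5564 -1.0209  1.0307]
top [ 0.3903 -0.053   1.43  ]
blank_center scene [([317.4, 235.3], 0.77, array([ 0.5197, -0.1177,  0.01  ])), ([397.0, 293.4], 0.68, array([ 0.4308, -0.5329,  0.01  ]))]
blank_center top [([458.0, 237.4], 0.76, array([ 0.4233, -0.5278,  0.01  ])), ([333.0, 213.7], 0.65, array([ 0.5118, -0.1144,  0.01  ]))]
marking_plate scene []
marking_plate top [([236.7, 186.2], 0.67, array([0.6114, 0.2053, 0.01  ]))]
back_stop scene [([283.1, 192.9], 0.57, array([0.6793, 0.2201, 0.01  ]))]
back_stop top [([235.1, 171.9], 0.64, array([0.6601, 0.2107, 0.01  ]))]
side_stop scene [([262.3, 201.1], 0.57, array([0.5677, 0.2442, 0.01  ])), ([249.5, 185.2], 0.45, array([0.6329, 0.3986, 0.01  ])), ([277.5, 199.2], 0.42, array([0.6222, 0.2013, 0.01  ]))]
side_stop top [([219.8, 193.5], 0.55, array([0.588 , 0.2614, 0.01  ]))]
square_center scene [([
[... 267 characters left out ...]
0.01  ])), ([234.5, 172.2], 0.46, array([0.6591, 0.2127, 0.01  ]))]
peg scene []
peg top [([312.4, 154.0], 0.52, array([ 0.7161, -0.0501,  0.01  ]))]
peg_tip scene [([305.6, 205.2], 0.23, array([0.6621, 0.067 , 0.01  ]))]
peg_tip top [([314.8, 157.4], 0.49, array([ 0.7042, -0.058 ,  0.01  ]))]
tin_center scene [([250.5, 187.8], 0.57, array([0.6185, 0.3761, 0.01  ]))]
tin_center top [([178.1, 181.1], 0.55, array([0.6329, 0.4004, 0.01  ]))]
jar_center scene [([305.4, 204.5], 0.52, array([0.666 , 0.0716, 0.01  ]))]
jar_center top [([281.6, 175.9], 0.48, array([0.6431, 0.0549, 0.01  ]))]
wax_offcut_center scene []
wax_offcut_center top [([347.0, 165.9], 0.48, array([ 0.6727, -0.1661,  0.01  ]))]
```

```bash
cat > b.py <<'E'
from h import *
t=eyes.get_image("top");s=eyes.get_image("scene")
save(t,"t1.png",(160,120,500,290),2.35);save(s,"s1.png",(220,120,440,330),2.8)
E
python3 b.py
```

```text
(no output)
```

View pics/t1.png

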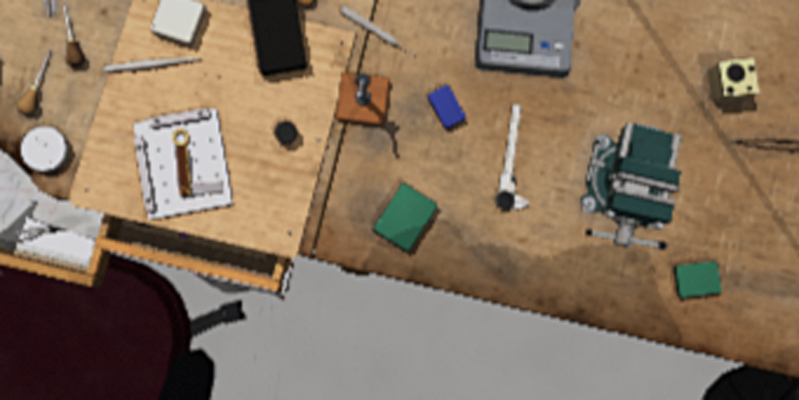

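View pics/s1.png

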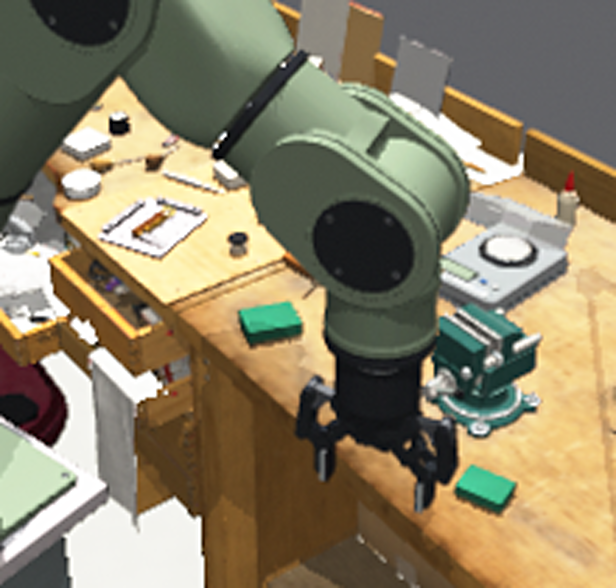

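```bash
cat > c.py <<'E'
from h import *
np.set_printoptions(precision=4,suppress=True)
t=eyes.get_image("top")
hsv=cv2.cvtColor(t["img"],cv2.COLOR_RGB2HSV)
for l in ["blank_center","marking_plate","square_center","peg","back_stop","side_stop"]:
  for d in eyes.outline_of(l,t)[:2]:
    m=d["mask"].astype(np.uint8); c=max(cv2.findContours(m,cv2.RETR_EXTERNAL,cv2.CHAIN_APPROX_NONE)[0],key=len)
    z={"blank_center":.022,"marking_plate":.014,"square_center":.026,"peg":.016}.get(l,.024)
    W=np.array([atz(t,p[0],z)[:2] for p in c],np.float32)*1000
    r=cv2.minAreaRect(W); print(l,round(d["confidence"],2),d["extent"],m.sum(),"ctr",np.round(r[0],1),"size",np.round(r[1],1),"ang",round(r[2],1))
print("peg base",[atz(t,d["centre"],.125) for d in eyes.mark_of("peg",t)][:2],"tip",[atz(t,d["centre"],.168) for d in eyes.mark_of("peg_tip",t)][:2])
im=t["img"][:,:,::-1]
A=cv2.resize(im[160:216,210:266],(400,400),interpolation=cv2.INTER_CUBIC)
B=cv2.resize(im[140:180,292:332],(400,400),interpolation=cv2.INTER_CUBIC)
C=cv2.resize(im[195:235,313:353],(200,200),interpolation=cv2.INTER_CUBIC);D=cv2.resize(im[218:258,438:478],(200,200),interpolation=cv2.INTER_CUBIC)
o=np.zeros((600,800,3),np.uint8);o[:400,:400]=A;o[:400,400:]=B;o[400:,:200]=C;o[400:,200:400]=D
cv2.imwrite("pics/c.png",o)
E
python3 c.py
```

```text
blank_center 0.68 [319.9, 203.9, 345.5, 226.2] 418 ctr [ 514.2 -109.3] size [58.8 80.7] ang 57.5
blank_center 0.64 [449.1, 229.6, 468.2, 244.8] 287 ctr [ 416.8 -516.3] size [48.4 66.3] ang 4.4
marking_plate 0.93 [211.1, 166.4, 258.5, 214.5] 1497 ctr [600.5 203.7] size [147.3 130.6] ang 10.1
square_center 0.73 [232.9, 181.5, 254.4, 206.8] 175 ctr [579.8 191.5] size [88.  50.5] ang 40.6
peg 0.61 [312.0, 151.5, 315.8, 159.3] 25 ctr [711.2 -55.5] size [13.5 20.6] ang 88.8
back_stop 0.55 [222.7, 166.5, 248.0, 175.9] 77 ctr [663.1 204.9] size [13.3 75.1] ang 10.3
side_stop 0.68 [213.6, 177.9, 226.7, 210.8] 127 ctr [582.9 254.2] size [105.6  13.4] ang 9.1
peg base [array([ 0.6939, -0.0486,  0.125 ]), array([0.6291, 0.1844, 0.125 ])] tip [array([ 0.666 , -0.0529,  0.168 ])]
```

View pics/c.png

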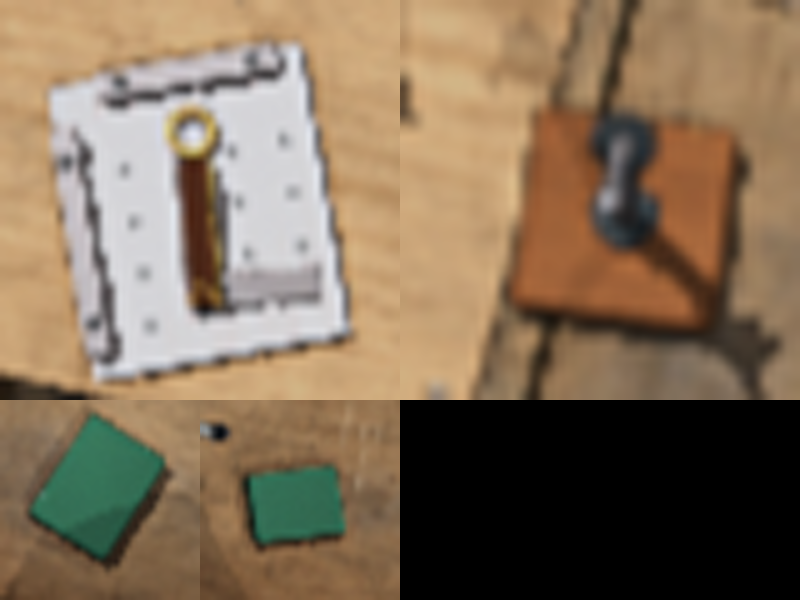

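```bash
cat > d.py <<'E'
from h import *
np.set_printoptions(precision=4,suppress=True)
t=eyes.get_image("top")
im=cv2.resize(t["img"],None,fx=8,fy=8,interpolation=cv2.INTER_CUBIC)
hsv=cv2.cvtColor(im,cv2.COLOR_RGB2HSV).astype(int);H,S,V=hsv[...,0],hsv[...,1],hsv[...,2]
def sub(m,box):
    r=np.zeros(m.shape,np.uint8);x0,y0,x1,y1=[8*b for b in box];r[y0:y1,x0:x1]=m[y0:y1,x0:x1];return r
def px(c): return (np.array(c)+.5)/8-.5
def rep(n,m,z,close=0):
    if close:m=cv2.morphologyEx(m,cv2.MORPH_CLOSE,np.ones((close,close),np.uint8))
    c=max(cv2.findContours(m,cv2.RETR_EXTERNAL,cv2.CHAIN_APPROX_NONE)[0],key=cv2.contourArea)
    W=np.array([atz(t,px(p[0]),z)[:2] for p in c],np.float32)*1000
    r=cv2.minAreaRect(W);M=cv2.moments(W);print(n,"rect",np.round(r[0],1),np.round(r[1],1),round(r[2],1),"cen",np.round([M["m10"]/M["m00"],M["m01"]/M["m00"]],1))
    return c
o=im.copy()
L=[("plate",sub((S<60)&(V>120),(205,160,265,218)),.014,60),
("stock",sub((V<120)&(S>110),(228,178,246,207)),.026,0),
("eye",sub((H>18)&(H<30)&(S>120)&(V>90),(230,170,246,184)),.0205,15),
("block",sub((H>65)&(H<90)&(S>100),(313,195,353,235)),.022,0),
("foot",sub((H<13)&(S>150)&(V>90),(298,145,332,180)),.016,60)]
for a in L: cv2.drawContours(o,[rep(*a)],-1,(255,0,255),1)
v=np.hstack([o[160*8:218*8,207*8:265*8],o[140*8:198*8,292*8:342*8]])
cv2.imwrite("pics/d.png",cv2.resize(v[:,:,::-1],(800,430)))
E
python3 d.py
```

```text
plate rect [601.6 202.8] [145.8 125. ] 9.3 cen [601.5 202.6]
stock rect [590.5 198.6] [73.4 14.2] 5.2 cen [589.1 199. ]
eye rect [636.4 202.2] [22.7 17.3] 9.6 cen [635.4 200.9]
block rect [ 516.1 -111. ] [58.4 78.5] 55.6 cen [ 516.1 -110.9]
foot rect [688.9 -55.4] [69.4 68.8] 80.8 cen [688.8 -55.2]
```

View pics/d.png

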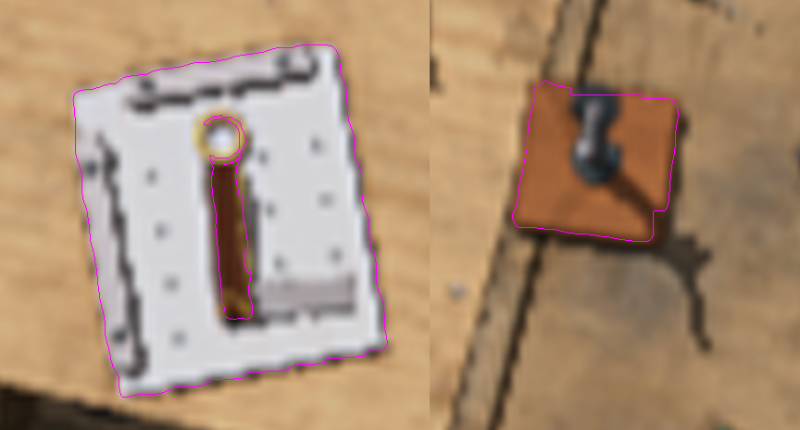

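```bash
cat >> h.py <<'E'
def leg(a,b,rpy):
    d=R.from_euler("xyz",rpy).inv().apply(np.array(b)-np.array(a))*100
    n=max(1,int(np.ceil(np.linalg.norm(d)/4)));print("leg cm",np.round(d,2),"rows",n,"each",np.round(d/n,3))
E
python3 - <<'E'
from h import *
r=[np.pi,0,.2248]
leg([.128,-.5603,.239],[.43,-.30,.26],r)
leg([.43,-.30,.26],[.589,.199,.24],r)
E
```

```text
leg cm [ 35.24 -18.64  -2.1 ] rows 10 each [ 3.524 -1.864 -0.21 ]
leg cm [ 26.62 -45.1    2.  ] rows 14 each [ 1.902 -3.221  0.143]
```

Request:
step_arm(deltas=[[3.5,-1.9,-0.2,0,0,0],[3.5,-1.9,-0.2,0,0,0],[3.5,-1.9,-0.2,0,0,0],[3.5,-1.9,-0.2,0,0,0],[3.5,-1.9,-0.2,0,0,0],[3.5,-1.9,-0.2,0,0,0],[3.5,-1.9,-0.2,0,0,0],[3.5,-1.9,-0.2,0,0,0],[3.5,-1.9,-0.2,0,0,0],[3.5,-1.9,-0.2,0,0,0]], claw=4.0)

```text
time_s: 3.05
tool_pos: [0.428, -0.2963, 0.2594]
tcp_rot: [3.142, -0.0, 0.225]
ft_force: [1.4, -1.3, -0.6]
finger_gap: 0.469
```

Request:
step_arm(deltas=[[1.9,-3.2,0.1,0,0,0],[1.9,-3.2,0.1,0,0,0],[1.9,-3.2,0.1,0,0,0],[1.9,-3.2,0.1,0,0,0],[1.9,-3.2,0.1,0,0,0],[1.9,-3.2,0.1,0,0,0],[1.9,-3.2,0.1,0,0,0],[1.9,-3.2,0.1,0,0,0],[1.9,-3.2,0.1,0,0,0],[1.9,-3.2,0.1,0,0,0],[1.9,-3.2,0.1,0,0,0],[1.9,-3.2,0.1,0,0,0],[1.9,-3.2,0.1,0,0,0],[1.9,-3.2,0.1,0,0,0],[0,0,0,0,0,0.065],[0,0,0,0,0,0.065],[0,0,0,0,0,0]])

```text
time_s: 5.18
tool_pos: [0.5864, 0.1988, 0.2452]
tcp_rot: [3.142, 0.0, 0.095]
ft_force: [0.5, 0.0, -0.3]
finger_gap: 0.471
```

```bash
cat > e.py <<'E'
from h import *
np.set_printoptions(precision=4,suppress=True)
s=eyes.get_image("scene");t=eyes.get_image("top")
for l in("peg","peg_tip"):
    a,b=eyes.mark_of(l,s),eyes.mark_of(l,t)
    print(l,[(d["centre"],d["confidence"]) for d in a[:2]],[(d["centre"],d["confidence"]) for d in b[:2]])
    if a and b: print(tri([(s,a[0]["centre"]),(t,b[0]["centre"])]))
for X in ([.689,-.055,.125],[.66,-.055,.168],[.589,.199,.02]):print(proj(s,X),proj(t,X))
c=proj(s,[.68,-.055,.1]).astype(int);d=proj(t,[.68,-.055,.1]).astype(int);print(c,d)
f=lambda p,c:cv2.resize(p["img"][c[1]-20:c[1]+20,c[0]-20:c[0]+20,::-1],(400,400),interpolation=cv2.INTER_CUBIC)
cv2.imwrite("pics/e.png",np.hstack([f(s,c),f(t,d)]))
E
python3 e.py
```

```text
peg [([331.5, 190.0], 0.59)] [([311.9, 153.9], 0.41), ([333.6, 214.8], 0.23)]
[ 0.694  -0.0504  0.1146]
peg_tip [([328.0, 179.7], 0.43)] [([310.2, 159.0], 0.6)]
[ 0.6676 -0.0479  0.1738]
[331.1254 188.7456] [313.8911 154.1998]
[326.7831 182.4058] [314.0527 160.4451]
[272.5999 200.488 ] [238.0463 192.3862]
[329 194] [313 158]
```

View pics/e.png

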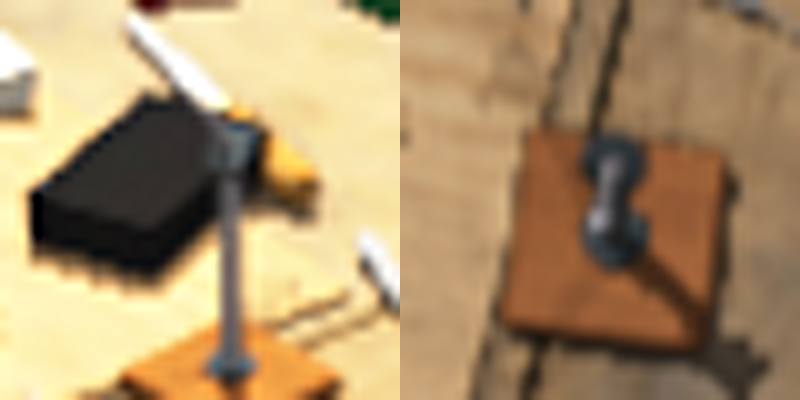

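```bash
cat > f.py <<'E'
from h import *
np.set_printoptions(precision=4,suppress=True)
s=eyes.get_image("scene");t=eyes.get_image("top")
f=lambda p,x,y:cv2.resize(p["img"][y:y+20,x:x+20,::-1],(400,400),interpolation=cv2.INTER_CUBIC)
cv2.imwrite("pics/f.png",np.hstack([f(s,319,172),f(t,303,147)]))
print("base",atz(t,[313.75,153.55],.125),"tip",atz(t,[312.55,159.75],.168))
for dy in(-.01,0,.01):
  X=[.6905,-.0545,.125];Y=[.6905-.0304,-.0545+dy,.168]
  for n,p,o in(("s",s,(319,172)),("t",t,(303,147))):
    print(dy,n,[(proj(p,q)-o+.5)*20 for q in (X,Y)])
E
python3 f.py
```

```text
base [ 0.6911 -0.0546  0.125 ] tip [ 0.6622 -0.0505  0.168 ]
-0.01 s [array([255.0253, 341.3581]), array([202.5834, 231.836 ])]
-0.01 t [array([224.4002, 144.6229]), array([294.2643, 276.9591])]
0 s [array([255.0253, 341.3581]), array([164.0449, 217.1988])]
0 t [array([224.4002, 144.6229]), array([227.7114, 278.3175])]
0.01 s [array([255.0253, 341.3581]), array([125.7478, 202.6532])]
0.01 t [array([224.4002, 144.6229]), array([161.1379, 279.6764])]
```

View pics/f.png

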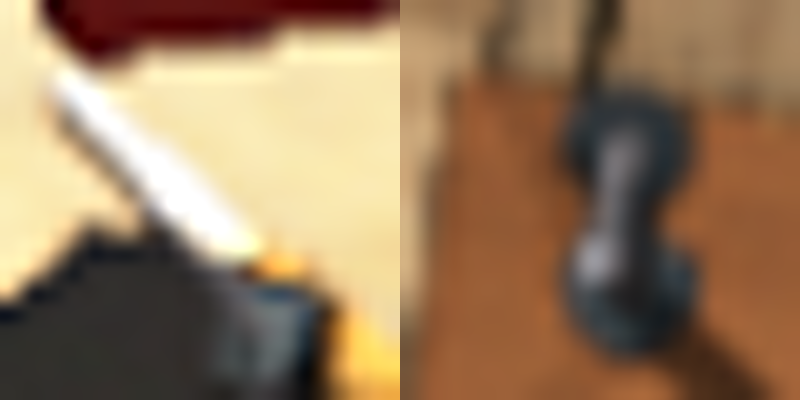

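Request:
step_arm(deltas=[[0.25,0,3,0,0,0],[0,0,4,0,0,0],[0,0,4,0,0,0],[0,0,4,0,0,0],[0,0,3,0,0,0],[0,0,2,0,0,0],[0,0,1.2,0,0,0],[0,0,0,0,0,0],[0,0,0,0,0,0]], claw=3.0)

```text
time_s: 6.7
tool_pos: [0.5894, 0.1991, 0.0343]
tcp_rot: [-3.141, -0.001, 0.095]
ft_force: [-0.1, 0.5, -0.5]
finger_gap: 0.352
```

Request:
step_arm(deltas=[[0,0,0.7,0,0,0],[0,0,0.3,0,0,0],[0,0,0,0,0,0],[0,0,0,0,0,0]])

```text
time_s: 7.2
tool_pos: [0.589, 0.199, 0.0234]
tcp_rot: [-3.141, -0.0, 0.095]
ft_force: [-0.2, -0.9, -0.3]
finger_gap: 0.35
```

Request:
step_arm(deltas=[[0,0,0,0,0,0],[0,0,0,0,0,0],[0,0,0,0,0,0],[0,0,0,0,0,0],[0,0,0,0,0,0],[0,0,0,0,0,0]], claw=0.5, newtons=50)

```text
time_s: 7.95
tool_pos: [0.589, 0.199, 0.0234]
tcp_rot: [-3.141, -0.0, 0.095]
ft_force: [-0.3, -1.0, 6.1]
finger_gap: 0.171
```

```bash
cat > g.py <<'E'
from h import *
b=np.array([.691,-.0548,.125]);y=np.radians(-8);l=np.radians(35)
p=np.array([-np.sin(l)*np.cos(y),-np.sin(l)*np.sin(y),np.cos(l)])
r=[np.pi,-np.radians(30),y];M=R.from_euler("xyz",r);e=np.array([.0475,0,.0034])
T={s:b+p*s/1000-M.apply(e) for s in(75,20)};print({k:np.round(v,4) for k,v in T.items()},"tip",b+p*.053)
leg([.589,.199,.2034],T[75],[np.pi,0,.095]);leg(T[75],T[20],r)
E
python3 g.py
```

```text
{75: array([ 0.606 , -0.0429,  0.1656]), 20: array([ 0.6372, -0.0472,  0.1206])} tip [ 0.6608963  -0.0505692   0.16841506]
leg cm [-0.6  24.24  3.78] rows 7 each [-0.086  3.462  0.54 ]
leg cm [0.48 0.   5.48] rows 2 each [0.24 0.   2.74]
```

Request:
step_arm(deltas=[[0,0,-1,0,0,0],[0,0,-2,0,0,0],[0,0,-4,0,0,0],[0,0,-4,0,0,0],[0,0,-4,0,0,0],[0,0,-3,0,0,0],[0,0,0,0,0,0.12],[0,0,0,0,0,0.115],[0,0,0,0,0,0]])

```text
time_s: 9.07
tool_pos: [0.5889, 0.1991, 0.2044]
tcp_rot: [-3.141, -0.001, -0.14]
ft_force: [-0.5, 1.0, -1.1]
finger_gap: 0.169
```

Request:
step_arm(deltas=[[0.6,3.6,0,0,0,0],[0.6,3.6,0,0,0,0],[0.6,3.6,0,0,0,0],[0.6,3.6,0,0,0,0],[0.6,3.6,0,0,0,0],[0.6,3.6,0,0,0,0],[0,0,0,0,0.131,0],[0,0,0,0,0.131,0],[0,0,0,0,0.131,0],[0,0,0,0,0.131,0],[0,0,0,0,0,0],[0,0,0,0,0,0]])

```text
time_s: 10.58
tool_pos: [0.6022, -0.0195, 0.2127]
tcp_rot: [3.139, -0.512, -0.139]
ft_force: [0.0, 0.8, -0.1]
finger_gap: 0.173
```

```bash
cat > k.py <<'E'
from h import *
np.set_printoptions(precision=4,suppress=True)
s0=st();M=R.from_euler("xyz",s0["tcp_rot"]);tp=np.array(s0["tool_pos"]);eye=tp+M.apply([.0475,0,.0034])
s=eyes.get_image("scene");t=eyes.get_image("top")
print("model eye",eye,proj(s,eye),proj(t,eye))
for l in("square_eye","square_center","peg_tip","peg"):
    print(l,[(d["centre"],round(d["confidence"],2)) for d in eyes.mark_of(l,s)[:2]],[(d["centre"],round(d["confidence"],2)) for d in eyes.mark_of(l,t)[:2]])
f=lambda p,x,y:cv2.resize(p["img"][y:y+40,x:x+40,::-1],(400,400),interpolation=cv2.INTER_CUBIC)
a=proj(s,eye).astype(int)-20;b=proj(t,eye).astype(int)-20;print(a,b)
cv2.imwrite("pics/k.png",np.hstack([f(s,*a),f(t,*b)]))
E
python3 k.py
```

```text
{'time_s': 10.575, 'joint_positions': [-0.1691, 0.6559, 0.1655, 1.9894, -0.2062, 0.0001, -1.5672], 'tool_pos': [0.6022, -0.0195, 0.2127], 'tcp_rot': [3.1394, -0.5119, -0.1387], 'ft_force': [0.0351, 0.8046, -0.0827], 'finger_gap': 0.1734}
model eye [ 0.6449 -0.0255  0.233 ] [318.6371 167.5121] [303.7377 161.0772]
square_eye [([319.4, 167.2], 0.45), ([328.5, 181.7], 0.36)] [([304.3, 158.1], 0.43)]
square_center [([317.3, 166.2], 0.6), ([313.7, 174.0], 0.44)] [([300.7, 177.2], 0.51)]
peg_tip [([326.9, 181.6], 0.48)] [([311.0, 159.6], 0.42)]
peg [([275.0, 202.9], 0.73), ([331.0, 187.0], 0.37)] [([311.1, 151.9], 0.41)]
[298 147] [283 141]
```

View pics/k.png

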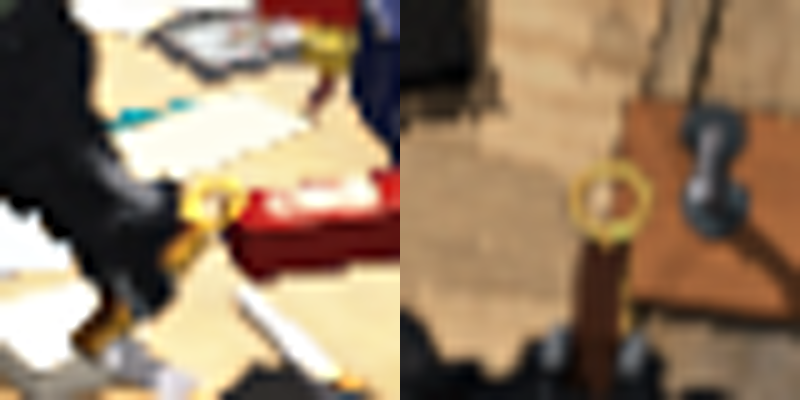

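Request:
step_arm(deltas=[[0,0,0,0,-0.105,0],[0,0,0,0,-0.105,0],[0,0,0,0,0,0],[0,0,0,0,0,0]])

```text
time_s: 11.58
tool_pos: [0.6005, -0.0195, 0.2114]
tcp_rot: [3.14, -0.3, -0.141]
ft_force: [-0.4, 0.0, -0.3]
finger_gap: 0.171
```

```bash
cat > g.py <<'E'
from h import *
s0=st();rp=s0["tcp_rot"]
b=np.array([.691,-.0548,.125]);tip=np.array([.661,-.052,.168]);p=(tip-b)/np.linalg.norm(tip-b)
M=R.from_euler("xyz",rp);e=np.array([.0475,0,.0034])
T=[b+p*s/1000-M.apply(e) for s in(68,40,18)];print(np.round(T,4))
leg(s0["tool_pos"],T[0],rp);leg(T[0],T[1],rp);leg(T[1],T[2],rp)
E
python3 g.py
```

```text
{'time_s': 11.575, 'joint_positions': [-0.1613, 0.6834, 0.2024, 1.7718, -0.1969, 0.4061, -1.5647], 'tool_pos': [0.6005, -0.0195, 0.2114], 'tcp_rot': [3.1397, -0.3, -0.1407], 'ft_force': [-0.3947, 0.0271, -0.292], 'finger_gap': 0.1709}
[[ 0.6062 -0.0447  0.1699]
 [ 0.6222 -0.0462  0.147 ]
 [ 0.6348 -0.0473  0.129 ]]
leg cm [-0.34  2.41  4.24] rows 2 each [-0.171  1.203  2.121]
leg cm [ 0.86 -0.08  2.66] rows 1 each [ 0.856 -0.082  2.665]
leg cm [ 0.67 -0.06  2.09] rows 1 each [ 0.672 -0.064  2.094]
```

Request:
step_arm(deltas=[[-0.2,1.2,0,0,0,0],[-0.15,1.2,0,0,0,0],[0,0,1.5,0,0,0],[0,0,1.5,0,0,0],[0,0,1.2,0,0,0],[0,0,0,0,0,0],[0,0,0,0,0,0]])

```text
time_s: 12.45
tool_pos: [0.6063, -0.0445, 0.1707]
tcp_rot: [3.14, -0.299, -0.141]
ft_force: [0.4, -0.2, -0.9]
finger_gap: 0.17
```

```bash
sed -i 's/x:x+40/x:x+24/;s/y:y+40/y:y+24/;s/-20;b=/-12;b=/;s/astype(int)-20;print/astype(int)-12;print/;s/k.png/k2.png/' k.py; python3 k.py; python3 g.py
```

```text
{'time_s': 12.45, 'joint_positions': [-0.0821, 0.7514, 0.1499, 1.7911, -0.2044, 0.3137, -1.5138], 'tool_pos': [0.6063, -0.0445, 0.1707], 'tcp_rot': [3.1397, -0.2986, -0.1406], 'ft_force': [0.3959, -0.2336, -0.8922], 'finger_gap': 0.1696}
model eye [ 0.6523 -0.051   0.1815] [324.8158 179.9415] [312.7499 162.0794]
square_eye [([326.0, 177.7], 0.41)] [([313.8, 163.2], 0.43)]
square_center [([325.3, 183.1], 0.67), ([315.2, 185.3], 0.59)] [([309.2, 181.4], 0.54)]
peg_tip [([324.8, 182.5], 0.55)] [([314.0, 157.0], 0.4)]
peg [([331.4, 190.7], 0.48)] [([311.4, 151.5], 0.47)]
[312 167] [300 150]
{'time_s': 12.95, 'joint_positions': [-0.0819, 0.7515, 0.1497, 1.7913, -0.2044, 0.3135, -1.5137], 'tool_pos': [0.6063, -0.0446, 0.1707], 'tcp_rot': [3.1398, -0.2985, -0.1407], 'ft_force': [0.9956, 0.354, -0.368], 'finger_gap': 0.1685}
[[ 0.6062 -0.0447  0.17  ]
 [ 0.6222 -0.0462  0.147 ]
 [ 0.6348 -0.0473  0.129 ]]
leg cm [-0.03  0.01  0.07] rows 1 each [-0.025  0.011  0.066]
leg cm [ 0.86 -0.08  2.66] rows 1 each [ 0.859 -0.081  2.664]
leg cm [ 0.68 -0.06  2.09] rows 1 each [ 0.675 -0.064  2.093]
```

View pics/k2.png

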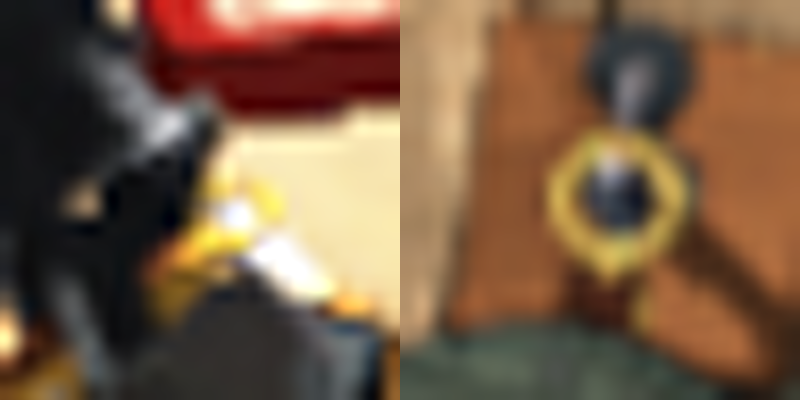

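Request:
step_arm(deltas=[[0.3,0,0.9,0,0,0],[0.3,0,0.9,0,0,0],[0.3,-0.1,0.9,0,0,0],[0,0,0,0,0,0],[0,0,0,0,0,0]])

```text
time_s: 13.58
tool_pos: [0.6227, -0.046, 0.1475]
tcp_rot: [3.14, -0.298, -0.141]
ft_force: [0.5, 0.6, 0.2]
finger_gap: 0.169
```

Request:
step_arm(deltas=[[0.2,0,0.7,0,0,0],[0.2,0,0.7,0,0,0],[0.2,0,0.6,0,0,0],[0,0,0,0,0,0],[0,0,0,0,0,0]])

```text
time_s: 14.2
tool_pos: [0.6342, -0.0477, 0.1301]
tcp_rot: [3.14, -0.298, -0.141]
ft_force: [0.0, 0.5, -0.4]
finger_gap: 0.167
```

```bash
sed -i 's/k2.png/k3.png/' k.py; python3 k.py
```

```text
{'time_s': 14.2, 'joint_positions': [-0.064, 0.8471, 0.1323, 1.724, -0.2101, 0.2842, -1.5095], 'tool_pos': [0.6342, -0.0477, 0.1301], 'tcp_rot': [3.1397, -0.2985, -0.1408], 'ft_force': [0.015, 0.4684, -0.4267], 'finger_gap': 0.1668}
model eye [ 0.6802 -0.0542  0.1409] [329.6711 186.2066] [313.6706 155.8593]
square_eye [([328.7, 186.5], 0.43)] [([236.1, 189.0], 0.75), ([312.4, 156.4], 0.57)]
square_center [([324.3, 191.0], 0.38)] []
peg_tip [] [([311.9, 159.6], 0.59), ([312.3, 154.4], 0.24)]
peg [] [([312.6, 154.3], 0.53)]
[317 174] [301 143]
```

View pics/k3.png

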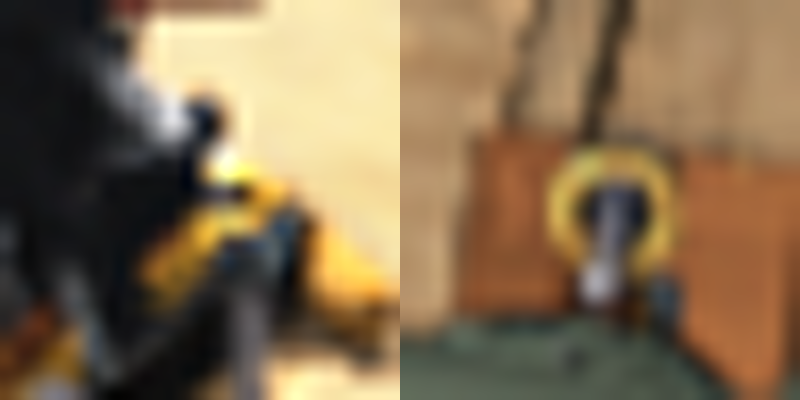

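Request:
step_arm(deltas=[[0,0,0,0,0,0],[0,0,0,0,0,0],[0,0,0,0,0,0],[0,0,0,0,0,0],[0,0,0,0,0,0],[0,0,0,0,0,0]], claw=4.0)

```text
time_s: 15.45
tool_pos: [0.6343, -0.0476, 0.1301]
tcp_rot: [3.14, -0.298, -0.141]
ft_force: [-0.4, -0.1, -0.2]
finger_gap: 0.465
```

Request:
step_arm(deltas=[[0,0,-1,0,0,0],[0,0,-2,0,0,0],[0,0,-2,0,0,0],[-0.5,0,-2,0,0,0],[-1,0,-3,0,0,0],[-1,0,-3,0,0,0],[0,0,0,0,0,0]])

```text
time_s: 16.32
tool_pos: [0.5725, -0.0385, 0.2499]
tcp_rot: [3.141, -0.302, -0.141]
ft_force: [-0.1, -0.0, 0.2]
finger_gap: 0.465
```

```bash
cat > m.py <<'E'
from h import *
np.set_printoptions(precision=4,suppress=True)
st();s=eyes.get_image("scene");t=eyes.get_image("top")
for l in("square_eye","square_center"):
    a,b=eyes.mark_of(l,s),eyes.mark_of(l,t)
    print(l,[(d["centre"],round(d["confidence"],2)) for d in a[:3]],[(d["centre"],round(d["confidence"],2)) for d in b[:3]])
f=lambda p,x,y:cv2.resize(p["img"][y:y+40,x:x+40,::-1],(400,400),interpolation=cv2.INTER_CUBIC)
cv2.imwrite("pics/m.png",np.hstack([f(s,309,174),f(t,293,138)]))
E
python3 m.py
```

```text
{'time_s': 16.325, 'joint_positions': [-0.1329, 0.59, 0.2077, 1.8127, -0.1809, 0.4541, -1.5378], 'tool_pos': [0.5725, -0.0385, 0.2499], 'tcp_rot': [3.1406, -0.3019, -0.1408], 'ft_force': [-0.1433, -0.0291, 0.151], 'finger_gap': 0.4648}
square_eye [([329.4, 188.4], 0.62)] [([313.4, 155.9], 0.7)]
square_center [([326.8, 197.1], 0.54)] [([311.9, 166.7], 0.51)]
```

View pics/m.png

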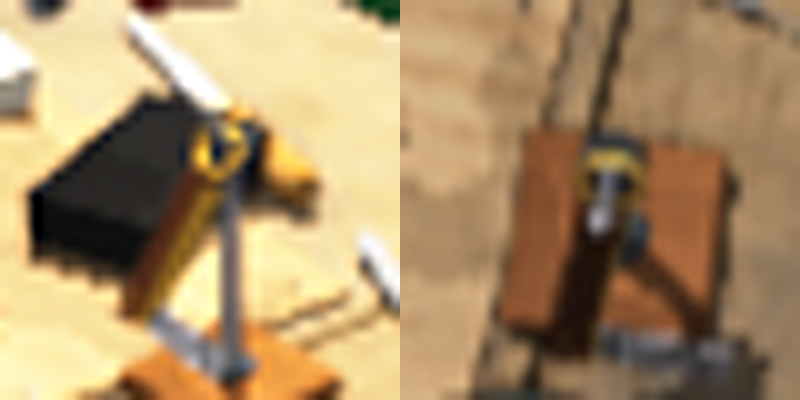

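Request:
step_arm(deltas=[[0,0,0,0,-0.101,0],[0,0,0,0,-0.101,0],[0,0,0,0,-0.1,0],[0,0,0,0,0,0.115],[0,0,0,0,0,0.115],[0,0,0,0,0,0.115],[0,0,0,0,0,0.114],[-0.2,3,0,0,0,0],[-0.2,3,1,0,0,0],[-0.2,3.1,3,0,0,0],[0,0,4,0,0,0],[0,0,3,0,0,0],[0,0,0,0,0,0],[0,0,0,0,0,0]], claw=8.5)

```text
time_s: 18.38
tool_pos: [0.5164, -0.1107, 0.1382]
tcp_rot: [3.139, 0.002, -0.6]
ft_force: [-1.0, 0.6, 0.7]
finger_gap: 0.992
```

```bash
cat > n.py <<'E'
from h import *
s=st();leg(s["tool_pos"],[.5158,-.1107,.0165],s["tcp_rot"])
E
python3 n.py
```

```text
{'time_s': 18.375, 'joint_positions': [0.0109, 0.8049, 0.2616, 1.7778, -0.3303, 0.6046, -1.7013], 'tool_pos': [0.5164, -0.1107, 0.1382], 'tcp_rot': [3.1386, 0.0016, -0.6003], 'ft_force': [-1.046, 0.6197, 0.7169], 'finger_gap': 0.9924}
leg cm [-0.03  0.   12.17] rows 4 each [-0.008  0.     3.041]
```

Request:
step_arm(deltas=[[0,0,3,0,0,0],[0,0,3,0,0,0],[0,0,2.5,0,0,0],[0,0,2,0,0,0],[0,0,1,0,0,0],[0,0,0.65,0,0,0],[0,0,0,0,0,0],[0,0,0,0,0,0]])

```text
time_s: 19.38
tool_pos: [0.5158, -0.1107, 0.0164]
tcp_rot: [3.139, 0.002, -0.6]
ft_force: [0.5, -0.9, 0.3]
finger_gap: 0.994
```

Request:
step_arm(deltas=[[0,0,0,0,0,0],[0,0,0,0,0,0],[0,0,0,0,0,0],[0,0,0,0,0,0],[0,0,0,0,0,0],[0,0,0,0,0,0]], claw=5.0, newtons=60)

```text
time_s: 20.12
tool_pos: [0.5157, -0.1107, 0.0164]
tcp_rot: [3.139, 0.002, -0.6]
ft_force: [-3.7, 0.3, 12.4]
finger_gap: 0.685
```

Request:
step_arm(deltas=[[0,0,-1,0,0,0],[0,0,-2,0,0,0],[0,0,-3,0,0,0],[0,0,-2.5,0,0,0],[-1.8,-2.64,0,0,0,0],[-1.8,-2.64,0,0,0,0],[-1.8,-2.64,0,0,0,0],[-1.8,-2.64,0,0,0,0],[-1.8,-2.64,0,0,0,0],[0,0,0,0,0,-0.153],[0,0,0,0,0,-0.153],[0,0,0,0,0,-0.153],[0,0,0,0,0,-0.153],[0,0,0,0,0,-0.153],[0,0,0,0,0,0],[0,0,0,0,0,0]])

```text
time_s: 22.12
tool_pos: [0.5162, 0.0492, 0.1008]
tcp_rot: [3.141, 0.004, 0.161]
ft_force: [-0.2, 0.0, -1.2]
finger_gap: 0.682
```

```bash
cat > q.py <<'E'
from h import *
s=st();leg(s["tool_pos"],[.604,.206,.06],s["tcp_rot"])
t=eyes.get_image("top");im=cv2.resize(t["img"],None,fx=8,fy=8,interpolation=cv2.INTER_CUBIC)
hsv=cv2.cvtColor(im,cv2.COLOR_RGB2HSV).astype(int);H,S,V=hsv[...,0],hsv[...,1],hsv[...,2]
m=((S<60)&(V>120)).astype(np.uint8);r=np.zeros_like(m);r[1280:1744,1640:2120]=m[1280:1744,1640:2120]
r=cv2.morphologyEx(r,cv2.MORPH_CLOSE,np.ones((60,60),np.uint8))
c=max(cv2.findContours(r,cv2.RETR_EXTERNAL,cv2.CHAIN_APPROX_NONE)[0],key=cv2.contourArea)
q=cv2.approxPolyDP(c,0.05*cv2.arcLength(c,True),True)[:,0]
for p in q: print(np.round(atz(t,(p+.5)/8-.5,.014)*1000,1))
sub=im[1280:1744,1640:2120].copy();hh=hsv[1280:1744,1640:2120]
g=((H>65)&(H<90)&(S>100)).astype(np.uint8)
cc=[c for c in cv2.findContours(g,cv2.RETR_EXTERNAL,cv2.CHAIN_APPROX_NONE)[0] if cv2.contourArea(c)>3000]
for c in cc: print("green",c[:,0].min(0)/8,c[:,0].max(0)/8,cv2.contourArea(c))
E
python3 q.py
```

```text
{'time_s': 22.125, 'joint_positions': [-0.2024, 0.8437, 0.0843, 1.8352, -0.1371, 0.4721, -1.4336], 'tool_pos': [0.5162, 0.0492, 0.1008], 'tcp_rot': [3.1409, 0.0039, 0.161], 'ft_force': [-0.1871, 0.036, -1.2042], 'finger_gap': 0.6822}
leg cm [ 11.2  -14.08   4.02] rows 5 each [ 2.24  -2.815  0.805]
[679.4 155.7  14. ]
[659.2 271.7  14. ]
[521.9 249.4  14. ]
[553.9 173.1  14. ]
green [447.375 231.625] [466.625 246.375] 14399.0
green [420.75 202.75] [445.  215.5] 10925.5
green [422.75  187.625] [448.125 198.   ] 6654.5
green [428.125 174.   ] [445.375 190.   ] 11541.0
green [295.   62.5] [321.375  86.375] 22922.5
green [262.375  61.5  ] [279.25  74.25] 11775.0
```

Request:
step_arm(deltas=[[2.2,-2.8,0,0,0,0],[2.2,-2.8,0,0,0,0],[2.2,-2.8,0.5,0,0,0],[2.2,-2.8,1,0,0,0],[2.4,-2.8,1,0,0,-0.005],[0,0,1,0,0,0],[0,0,1.5,0,0,0],[0,0,1,0,0,0],[0,0,0,0,0,0],[0,0,0,0,0,0]])

```text
time_s: 23.42
tool_pos: [0.6037, 0.2054, 0.0405]
tcp_rot: [3.141, 0.003, 0.169]
ft_force: [0.5, -0.4, -0.5]
finger_gap: 0.68
```

```bash
cat > r.py <<'E'
from h import *
st()
s=eyes.get_image("scene");t=eyes.get_image("top")
f=lambda p,x,y:cv2.resize(p["img"][y:y+50,x:x+50,::-1],(400,400),interpolation=cv2.INTER_CUBIC)
a=proj(s,[.61,.21,.03]).astype(int)-25;b=proj(t,[.61,.21,.03]).astype(int)-25
cv2.imwrite("pics/r.png",np.hstack([f(s,*a),f(t,*b)]))
E
python3 r.py
```

```text
{'time_s': 23.425, 'joint_positions': [-0.4377, 1.0692, 0.1341, 1.3991, -0.1857, 0.6892, -1.6301], 'tool_pos': [0.6037, 0.2054, 0.0405], 'tcp_rot': [3.1411, 0.0035, 0.1692], 'ft_force': [0.5492, -0.3793, -0.5248], 'finger_gap': 0.6805}
```

View pics/r.png

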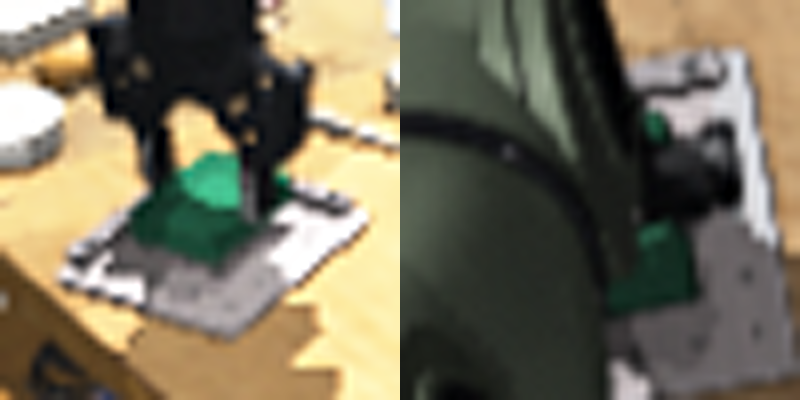

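Request:
step_arm(deltas=[[0,0,0.5,0,0,0],[0,0,0.4,0,0,0],[0,0,0,0,0,0],[0,0,0,0,0,0]])

```text
time_s: 24.02
tool_pos: [0.6034, 0.2056, 0.0309]
tcp_rot: [3.141, 0.004, 0.17]
ft_force: [-0.0, -1.1, -2.5]
finger_gap: 0.68
```

Request:
step_arm(deltas=[[0,0,0.1,0,0,0],[0,0,0,0,0,0],[0,0,0,0,0,0]])

```text
time_s: 24.4
tool_pos: [0.6034, 0.2056, 0.0306]
tcp_rot: [3.141, 0.004, 0.17]
ft_force: [-3.4, 0.1, 10.5]
finger_gap: 0.68
```

Request:
step_arm(deltas=[[0,0,-0.04,0,0,0],[0.5,0,0,0,0,0],[0.5,0,0,0,0,0],[0.1,0,0,0,0,0],[0,0,0,0,0,0],[0,0,0,0,0,0]])

```text
time_s: 25.15
tool_pos: [0.6146, 0.2075, 0.0306]
tcp_rot: [3.141, 0.004, 0.17]
ft_force: [-2.9, -1.0, 6.8]
finger_gap: 0.68
```

Request:
step_arm(deltas=[[0.1,0,0,0,0,0],[0.1,0,0,0,0,0],[0,0,0,0,0,0],[0,0,0,0,0,0]])

```text
time_s: 25.65
tool_pos: [0.6165, 0.2078, 0.0306]
tcp_rot: [3.141, 0.004, 0.17]
ft_force: [-2.6, -0.6, 6.3]
finger_gap: 0.68
```

Friction only (~-2.7 N), no stop yet. Continue in 1 mm steps.

Request:
step_arm(deltas=[[0.1,0,0,0,0,0],[0.1,0,0,0,0,0],[0,0,0,0,0,0],[0,0,0,0,0,0]])

```text
time_s: 26.15
tool_pos: [0.6167, 0.2079, 0.0305]
tcp_rot: [3.141, 0.008, 0.17]
ft_force: [-17.2, -2.2, 17.4]
finger_gap: 0.68
```

Request:
step_arm(deltas=[[0.1,0,0,0,0,0],[0,0,0,0,0,0],[0,0,0,0,0,0]])

```text
time_s: 26.52
tool_pos: [0.6168, 0.2079, 0.0305]
tcp_rot: [3.141, 0.01, 0.169]
ft_force: [-23.1, -5.2, 23.5]
finger_gap: 0.682
```

Request:
step_arm(deltas=[[-0.25,0,-0.03,0,0,0],[0,-0.5,0,0,0,0],[0,-0.4,0,0,0,0],[0,-0.2,0,0,0,0],[0,0,0,0,0,0],[0,0,0,0,0,0]])

```text
time_s: 27.28
tool_pos: [0.6149, 0.2182, 0.0306]
tcp_rot: [3.14, 0.005, 0.169]
ft_force: [-4.3, -5.6, 5.6]
finger_gap: 0.68
```

Request:
step_arm(deltas=[[0,-0.1,0,0,0,0],[0,-0.1,0,0,0,0],[0,0,0,0,0,0],[0,0,0,0,0,0]])

```text
time_s: 27.78
tool_pos: [0.6147, 0.2199, 0.0306]
tcp_rot: [3.14, 0.005, 0.169]
ft_force: [-2.6, -5.7, 3.7]
finger_gap: 0.677
```

Request:
step_arm(deltas=[[0,-0.1,0,0,0,0],[0,-0.1,0,0,0,0],[0,0,0,0,0,0],[0,0,0,0,0,0]])

```text
time_s: 28.28
tool_pos: [0.6143, 0.2219, 0.0306]
tcp_rot: [3.14, 0.005, 0.169]
ft_force: [-3.3, -6.2, 4.9]
finger_gap: 0.677
```

Request:
step_arm(deltas=[[0,-0.1,0,0,0,0],[0,0,0,0,0,0],[0,0,0,0,0,0]])

```text
time_s: 28.65
tool_pos: [0.6142, 0.2223, 0.0305]
tcp_rot: [3.139, 0.005, 0.169]
ft_force: [-4.2, -8.9, 5.6]
finger_gap: 0.681
```

Request:
step_arm(deltas=[[0,-0.1,0,0,0,0],[0,0,0,0,0,0],[0,0,0,0,0,0]])

```text
time_s: 29.02
tool_pos: [0.6143, 0.2224, 0.0306]
tcp_rot: [3.138, 0.005, 0.168]
ft_force: [-3.1, -12.7, 5.3]
finger_gap: 0.677
```

Request:
step_arm(deltas=[[0.1,0,0,0,0,0],[0.1,0,0,0,0,0],[0,0,0,0,0,0],[0,0,0,0,0,0]])

```text
time_s: 29.52
tool_pos: [0.6144, 0.2224, 0.0305]
tcp_rot: [3.137, 0.009, 0.168]
ft_force: [-17.8, -16.0, 17.4]
finger_gap: 0.681
```

Request:
step_arm(deltas=[[0,-0.1,0,0,0,0],[0,0,0,0,0,0],[0,0,0,0,0,0],[0,0,0,0,0,0]])

```text
time_s: 30.02
tool_pos: [0.6143, 0.2224, 0.0305]
tcp_rot: [3.136, 0.01, 0.168]
ft_force: [-17.1, -20.5, 18.0]
finger_gap: 0.68
```

```bash
cat > u.py <<'E'
from h import *
st()
s=eyes.get_image("scene");t=eyes.get_image("top")
for l in("square_eye","square_center"):
    a,b=eyes.mark_of(l,s),eyes.mark_of(l,t)
    print(l,[(d["centre"],round(d["confidence"],2)) for d in a[:3]],[(d["centre"],round(d["confidence"],2)) for d in b[:3]])
f=lambda p,x,y,n:cv2.resize(p["img"][y:y+n,x:x+n,::-1],(400,400),interpolation=cv2.INTER_CUBIC)
a=proj(s,[.61,.21,.03]).astype(int)-20
cv2.imwrite("pics/u.png",np.hstack([f(s,*a,40),f(s,309,174,40)]))
E
python3 u.py
```

```text
{'time_s': 30.025, 'joint_positions': [-0.459, 1.1074, 0.1439, 1.3228, -0.1879, 0.7351, -1.6559], 'tool_pos': [0.6143, 0.2224, 0.0305], 'tcp_rot': [3.1363, 0.0097, 0.1677], 'ft_force': [-17.1126, -20.4741, 18.0463], 'finger_gap': 0.6804}
square_eye [([330.1, 187.5], 0.63), ([306.3, 207.0], 0.55)] [([315.7, 156.1], 0.56)]
square_center [([328.8, 198.2], 0.67)] [([308.9, 169.7], 0.71), ([349.3, 163.7], 0.52)]
```

View pics/u.png

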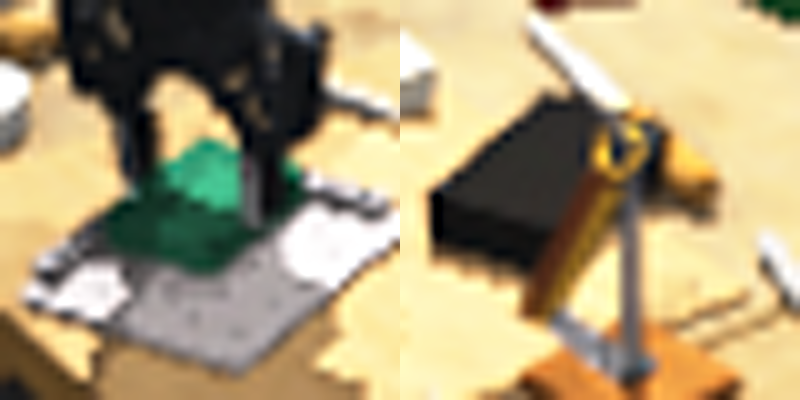

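Request:
step_arm(deltas=[[0,-0.05,-0.03,0,0,0],[0,0,0,0,0,0],[0,0,0,0,0,0],[0,0,0,0,0,0],[0,0,0,0,0,0]])

```text
time_s: 30.95
tool_pos: [0.6144, 0.2225, 0.0306]
tcp_rot: [3.136, 0.01, 0.167]
ft_force: [-15.2, -21.9, 14.2]
finger_gap: 0.679
```

```bash
python3 -c "
from bench import job_done
print(job_done())"
```

```text
the job is handed in; nothing more can be done
None
```

The try square hangs by its eye on the slanting peg, and the gripper still holds the larger green wax block pressed into the corner. I handed the job in at about 31 s of the 72 s allowed.

- **Choice of block:** I took the green block in front of the stand. It measured about 80 x 59 mm; the other green block is smaller and was left alone.
- **Square:** After I let go, and again just before handing in, the pictures show the square hanging by its eye at the peg's collar, with the gripper well clear.
- **Block:** It lies flat on the plate. In turn it ran up against the back stop and then the side stop, and the tool stopped moving while the force rose. At the end the wrist force was about 19 N towards the back stop, 19 N towards the side stop and 14 N down. Part of each push goes into friction, but by my estimate each stop still gets more than 1 N.
- **Loose ends:**
  - The tool stopped about 2 mm short in x of the home position I had worked out from the camera. I relied on the contact with the stops rather than that figure.
  - Early on the arm ran into a wrist joint limit while tilting the square. I reduced the tilt and carried on.
  - In two of the last pictures the networks also reported a low-confidence second square in the wrong place, which I ignored.
  - I did not measure the tin, jar or offcut again. The arm never reached down near them and I felt no contact.

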